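# Add the upper tier to a stacking pot rack

### The arm

A 6-joint arm with a two-finger parallel gripper is mounted at the origin on the work surface. World frame = base frame: x ahead of the robot, y to its left, z up, the work surface at z = 0. Lengths are in m, angles in rad, forces in N, time in s.
With the tool pointing down it reaches from about 0.3 to 0.85 m from the base axis. Payload 5.4 kg.
Tool frame: the origin (TCP) lies on the centre line of the jaws, within the pads' length; the fingertips stand 22 mm ahead of it and the grasp point (between the pads) lies 3 mm ahead of it; z points along the fingers, y is the direction in which the jaws open and shut (so a half turn about z gives the same grasp; the last joint's range is limited). The gripper opens to 85 mm and grips with 20 to 120 N. Pads are 22 mm wide; open, the fingers measure 114 mm over their backs; the gripper's body (76 mm by 85 mm) begins 54 mm behind the grasp point. The pads swing forward as they close: fully open they stand 13 mm farther back than shut.
Start: joints at [1.088, 0.158, 1.597, -0, 1.386, -0.21], TCP at [0.155, 0.554, 0.253] pointing down, gripper open.
Joint ranges: [-2.91, 2.91], [-0.94, 2.29], [0.18, 2.7], [-1.29, 4.43], [0.17, 2.64], [-3, 3]. Speed limits (rad/s): [2.57, 2.57, 3.14, 3.14, 3.14, 3.14].

### API

Orientations are given as a unit quaternion [x, y, z, w].
In Python, from bench import arm gives the robot as it stands. The module is installed in compiled form; this text tells all that it offers.
- The arm moves only by the shell command python3 -m pendant 'ROWS'. ROWS is JSON, a list of rows, each a list of 3 entries, a list of its own where there are three numbers: the shift along the tool's x, y, z in mm, then the turn, a rotation vector about the tool's x, y, z in rad, then the closure, from -1 (fully open) to 1 (shut). A call has 1 to 5 rows; each row is the pose to reach, as a shift and turn from the pose commanded when the call began, along the tool's axes at that moment; what a row does not reach only later rows make up. A row lasts 1/10 s, in which the tool goes at most 50 mm and 8.59 degrees, less where a joint would pass 70% of its speed; a pose out of reach is approached as far as the arm can. A call with a gripper value outside its range is refused whole. The fingers move at their own pace and stop on an object; the grip force is fixed at half the most. Time passes only in rows, so rows that repeat a pose let the fingers close. It gives the time, the measured TCP pose, the force and the opening at its end, in the units of the state.
- arm.observe(): the state, without advancing time (a new reading comes with each control period).
- arm.read_camera(name): name is "scene" or "top" or "wrist"; returns the picture (420x560x3 uint8, blue, green, red); there is no depth.
- arm.camera_params(name): a dict with "fx", "fy", "cx", "cy" (pixels), "k1" (the pictures are not rectified: a ray, as slopes to the right and down, at radius r is drawn at 1 + k1 r^2 times it, then the intrinsics apply), "world_from_camera" (4x4, takes a point from camera to world coordinates); the wrist camera has in their place "tool_from_camera" (4x4, takes a point from camera to tool coordinates, whose origin is the TCP and whose axes are the flange's). Camera axes: x right, y down, z forward; pixel columns grow to the right and rows downward; lengths in m; the calibration is good to about 2 mm. A picture is of the moment at which its call begins: read the wrist's pose just before it. camera_params takes no time and is no camera call.
- arm.hand_in(): hands the job in, once; it reports no verdict.
The state is a dict: "time_s": time; "qpos": joint angles; "dq": joint speeds; "effort": joint torques, N m; "tcp_pos": TCP position; "orientation": TCP orientation; "force": force on the tool from outside, world axes, zero at the start; "wrist_torque": the same for the moment, N m; "gripper_width": finger opening in m.
Only numpy, scipy, OpenCV 4.12 (cv2) and the standard library are available. Lean on these libraries where they do the work, as an engineer would, in place of code of your own. Each camera call takes 0.05 s, during which the arm holds its last target.

### The job

Add the second tier to the stacking pot rack: pick up the larger, oblong slatted frame by its top bar and lower it onto the low base frame so that each of its four corner posts stands fully home in one of the four flared corner cups. Lower it in, do not drop it, and leave the small square slatted frame standing where it is.

Things in the scene. Friction and masses are not known exactly. Their poses are not given: they have to be found in the camera images.
- tier_bar (a point): Where to grasp: centre of the oblong frame's wooden top bar, 122 mm above its post feet. The bar runs along x (the frame's long side), 154 mm long, 20 mm wide (y), 22 mm high: pinch its width from above. It stands on 16 mm square uprights 67 mm either side of centre, 39 mm of free height under it. z up. A half turn about z is the same.
- tier: The loose oblong wooden slatted frame (350 to 600 g) on four round posts. Origin: centre between the post feet, straight below the bar's centre; x along its long side, z up. Posts 16 mm thick, centres 140 mm apart in x and 100 mm in y. Deck 162 x 122 mm, 12 mm thick, underside 60 mm above the feet. It fits either way round.
- base_frame: Low frame screwed to the bench, a bare steel flared square cup at each corner, 195 x 155 mm over the cups. Origin: centre of underside; x along its long side. Cup centres 140 mm apart in x, 100 mm in y. Cups 44 mm wide inside at the mouth (44 mm up), 26 mm at the floor (8 mm up); rails 18 mm high. Once seated, the oblong frame's bar centre is 130 mm above this origin.
- small_tier_bar (a point): Bystander: the small square slatted frame, built the same way but with a deck of only 102 x 102 mm and posts 80 mm apart both ways, which do not match the cups. This point is the centre of its top bar (94 mm long), 122 mm above the bench. The two slatted frames may stand in either order.
Mind the look-alikes: they are no part of the job. Leave any white or yellow look-alike of the tier alone. Several things have the shape of the base_frame; the one meant has the colours described above.

How it is judged:
At the end, for the whole second after the job is handed in: The oblong frame stands released with all four posts on the cup floors: bar centre within 15 mm horizontally of the base frame's centre and 123 to 137 mm above its underside, long sides parallel within 10 degrees (either way round), upright within 4 degrees (horizontal distance between tier_bar and base_frame below 0.015 m and z of tier_bar in the frame of base_frame between 0.123 and 0.137 m and angle between the x axis of tier_bar and the x axis of base_frame, either way round below 0.18 rad and angle between tier_bar's own z axis and vertical below 0.07 rad); the robot touches nothing.
It fails at once if the small square frame is pushed more than 30 mm or knocked over (distance of small_tier_bar from where it was at the start of the episode above 0.03 m).
It fails at once if the oblong frame is dropped (falls free of the fingers at over 0.7 m/s, a fall of about 25 mm) (contact force between tier and the fingers below 0.05 N and linear speed of tier above 0.7 m/s).
It also fails if it takes over 40 s, if anything falls off the work surface, if the arm or the gripper's body presses on something with over 40 N, if the wrist force passes 120 N, or if a joint passes its speed limit or range.

## Working session

There is one attempt and no reset: what is moved stays moved. The work goes in short steps, Python scripts to look and compute and a shell command to move; the robot and the scene stay as the last step left them, time stands still between calls to the robot, and variables do not carry over. Pictures are saved under pics/ and viewed, and the job is handed in when it is done.

```bash
mkdir -p pics
python3 - <<'E'
from bench import arm
import cv2
print(arm.observe())
for n in("scene","top"):
    cv2.imwrite(f"pics/{n}0.png",arm.read_camera(n))
    print(n,arm.camera_params(n))
print(arm.camera_params("wrist"))
E
```

```text
{'time_s': 0.0, 'qpos': array([ 1.08788741e+00,  1.59051582e-01,  1.59824598e+00,  1.10076622e-05,
        1.38619887e+00, -2.10066829e-01]), 'dq': array([ 0.00025406, -0.00126419, -0.00061065, -0.00042514, -0.00095356,
       -0.00142719]), 'effort': array([-1.56393577e-03, -3.96008706e+01, -3.31424010e+01, -2.85760798e-04,
        8.44922557e-03,  8.45801765e-06]), 'tcp_pos': array([0.15467641, 0.55322022, 0.25230856]), 'orientation': array([ 1.35999231e-01,  9.90708485e-01, -8.93478744e-04, -3.28344741e-04]), 'force': array([-0.09370709,  0.3408297 ,  0.02050521]), 'wrist_torque': array([-0.00230981, -0.02606837, -0.02958629]), 'gripper_width': 0.08516342786040992}
scene {'fx': 509.1353156342316, 'fy': 509.1353156342316, 'cx': 279.0876166991571, 'cy': 206.4008080650296, 'k1': -0.08862652239398144, 'world_from_camera': array([[ 0.77010076,  0.35260634, -0.53161414,  1.33663285],
       [ 0.63757058, -0.45310054,  0.62305991, -1.00057803],
       [-0.02117978, -0.81876045, -0.5737445 ,  0.96966463],
       [ 0.        ,  0.        ,  0.        ,  1.        ]])}
top {'fx': 499.090063
[... 173 characters left out ...]
9184 ,  0.2730263 ],
       [-0.99970284, -0.0153365 ,  0.01894771, -0.05194576],
       [-0.01655827, -0.1432149 , -0.98955309,  1.76986787],
       [ 0.        ,  0.        ,  0.        ,  1.        ]])}
{'fx': 351.66542754365236, 'fy': 351.66542754365236, 'cx': 288.08016923571415, 'cy': 210.16505628374634, 'k1': 0.015370569788267419, 'tool_from_camera': array([[ 6.43072770e-04, -9.51135382e-01, -3.08773497e-01,
         7.85695596e-02],
       [ 9.99999568e-01,  4.04521127e-04,  8.36594262e-04,
        -5.96449468e-05],
       [-6.70809000e-04, -3.08773901e-01,  9.51135231e-01,
        -1.20380975e-01],
       [ 0.00000000e+00,  0.00000000e+00,  0.00000000e+00,
         1.00000000e+00]])}
```

View pics/scene0.png

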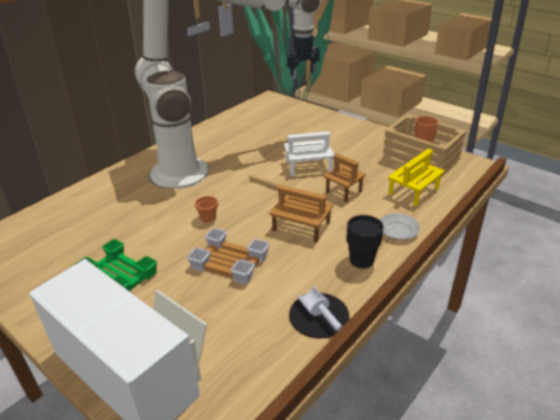

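View pics/top0.png

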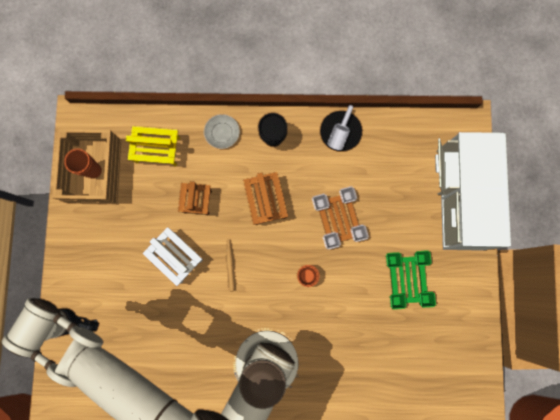

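The oblong tier could be any of these (scene/top pixels):
- **Brown oblong:** (302,208)/(266,198). This is the one I choose.
- **Brown small square:** (345,175)/(195,198). This is the bystander.
- **White look-alike:** (309,150)/(173,256).
- **Yellow look-alike:** (417,175)/(153,145).

The base could be either of these:
- **Steel cups with brown rails:** (229,255)/(340,217). This is the one I choose.
- **Green:** (120,268)/(410,280).

Next is a close crop to check both choices.

Run:
```python
import cv2
i=cv2.imread("pics/top0.png")[160:260,170:380]
cv2.imwrite("pics/topc.png",cv2.resize(i,None,fx=3.8,fy=3.8,interpolation=cv2.INTER_CUBIC))
i=cv2.imread("pics/scene0.png")[150:290,180:370]
cv2.imwrite("pics/scenec.png",cv2.resize(i,None,fx=4,fy=4,interpolation=cv2.INTER_CUBIC))
```

```text
(no output)
```

View pics/topc.png

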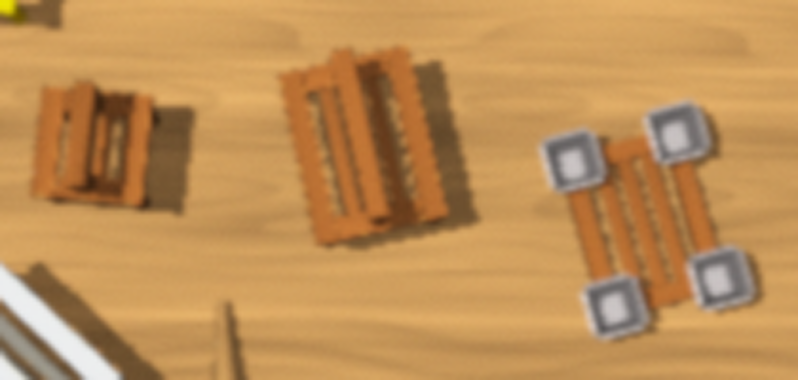

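View pics/scenec.png

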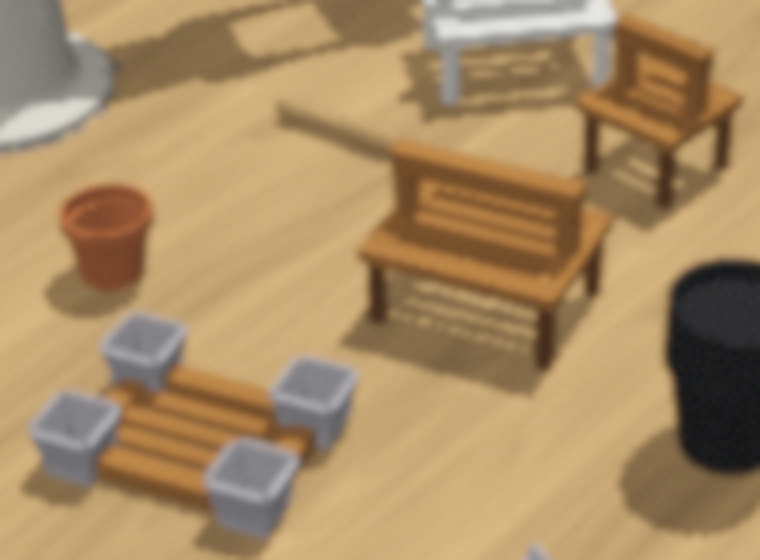

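```bash
cat > h.py <<'E'
import numpy as np, cv2
from bench import arm
from scipy.spatial.transform import Rotation as R
def ray(n,uv,st=None):
    p=arm.camera_params(n)
    K=np.array([[p['fx'],0,p['cx']],[0,p['fy'],p['cy']],[0,0,1]])
    u=cv2.undistortPoints(np.array([[uv]],float),K,np.array([p['k1'],0,0,0]))[0,0]
    if n=="wrist":
        W=np.eye(4);W[:3,:3]=R.from_quat(st['orientation']).as_matrix();W[:3,3]=st['tcp_pos'];T=W@p['tool_from_camera']
    else:T=p['world_from_camera']
    return T[:3,3],T[:3,:3]@np.array([u[0],u[1],1])
def onplane(n,uv,z,st=None):
    o,d=ray(n,uv,st);return o+d*(z-o[2])/d[2]
def toolxf(st,dw):
    return R.from_quat(st['orientation']).as_matrix().T@np.array(dw)
E
python3 - <<'E'
from h import *
s=arm.observe()
c=lambda u,v:(170+u/3.8-.37,160+v/3.8-.37)
d=lambda u,v:(180+u/4-.37,150+v/4-.37)
def rep(nm,P,ax):
    P=np.array(P);print(nm,P.mean(0).round(4),'yaw',np.degrees(np.arctan2(ax[1],ax[0])).round(2),np.linalg.norm(ax).round(4))
a=[onplane("top",c(*q),.133) for q in((344,50),(378,224))]; rep('bar top',a,a[0]-a[1])
a=[onplane("scene",d(*q),.133) for q in((393,148),(584,186),(580,194),(401,143))];print(np.array(a).round(3)); 
b=[onplane("top",c(*q),.044) for q in((574,161),(678,133),(721,278),(616,306))]; rep('base top',b,(b[0]+b[1]-b[2]-b[3])/2);print(np.linalg.norm(b[0]-b[1]))
b=[onplane("scene",d(*q),.044) for q in((146,337),(314,384),(253,466),(77,420))]; rep('base scene',b,(b[1]+b[2]-b[0]-b[3])/2)
M=R.from_quat(s['orientation']).as_matrix();print(M.round(3))
E
```

```text
bar top [0.5586 0.0117 0.133 ] yaw 12.07 0.1577
[[ 0.492 -0.014  0.133]
 [ 0.636  0.033  0.133]
 [ 0.64   0.022  0.133]
 [ 0.492 -0.005  0.133]]
base top [ 0.5013 -0.2486  0.044 ] yaw 16.18 0.1387
0.09937794411716544
base scene [ 0.503  -0.2481  0.044 ] yaw 16.42 0.1379
[[-0.963  0.269 -0.001]
 [ 0.269  0.963 -0.002]
 [ 0.    -0.002 -1.   ]]
```

The crops confirm the choices. The oblong brown frame's bar runs from top pixel (261,173) to (269,219), and the steel base has four grey cups. From these, the bar is at about (0.559, 0.012) with yaw 12°, and the base is at about (0.502, -0.2485) with yaw 16.3°. Now I'll move above the bar.

```bash
python3 -m pendant '[[[-40,-30,0],[0,0,0],-1],[[-80,-61,0],[0,0,0],-1],[[-119,-92,0],[0,0,0],-1],[[-158,-122,0],[0,0,0],-1],[[-198,-153,0],[0,0,0],-1]]'
python3 -m pendant '[[[-40,-30,0],[0,0,0],-1],[[-80,-61,0],[0,0,0],-1],[[-119,-92,0],[0,0,0],-1],[[-158,-122,0],[0,0,0],-1],[[-198,-153,0],[0,0,0],-1]]'
python3 -m pendant '[[[-40,-30,0],[0,0,-0.14],-1],[[-80,-61,0],[0,0,-0.28],-1],[[-119,-92,0],[0,0,-0.42],-1],[[-130,-100,0],[0,0,-0.48],-1],[[-130,-100,0],[0,0,-0.48],-1]]'
```

```text
time_s: 0.6
tcp_pos: [0.3045, 0.3517, 0.2529]
orientation: [0.136, 0.991, -0.0, -0.0]
force: [1.1, -0.5, -0.3]
gripper_width: 0.0855
time_s: 1.1
tcp_pos: [0.4537, 0.1514, 0.2531]
orientation: [0.136, 0.991, 0.0, -0.0]
force: [1.7, 1.5, 0.5]
gripper_width: 0.0854
time_s: 1.6
tcp_pos: [0.5521, 0.0198, 0.2526]
orientation: [-0.102, 0.995, -0.0, -0.001]
force: [0.2, 0.1, 0.6]
gripper_width: 0.0855
```

Run:
```python
from h import *
s=arm.observe();cv2.imwrite("pics/w1.png",arm.read_camera("wrist"));print(s['tcp_pos'],s['orientation'])
np.save("w1.npy",np.r_[s['tcp_pos'],s['orientation']])
```

```text
[0.55209851 0.01978704 0.25255994] [-1.01956851e-01  9.94788688e-01 -1.15683226e-05 -5.16403853e-04]
```

View pics/w1.png

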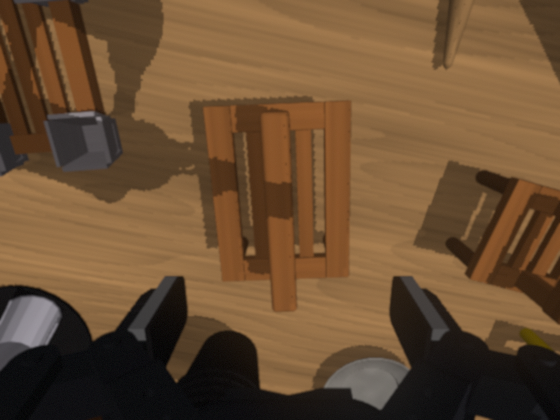

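The wrist view shows the bar between the open jaws. Its far end is at pixel (275,113) and its near end at (284.5,311), with the small frame off to the right.

Run:
```python
from h import *
v=np.load("w1.npy");s=dict(tcp_pos=v[:3],orientation=v[3:])
a=onplane("wrist",(275,113),.133,s);b=onplane("wrist",(284.5,309),.133,s)
d=b-a;print(a,b,(a+b)/2,np.degrees(np.arctan2(d[1],d[0])),np.linalg.norm(d))
M=R.from_quat(s['orientation']).as_matrix();print(np.degrees(np.arctan2(M[1,0],M[0,0])))
for m in((a+b)/2,np.r_[.5586,.0117,.133]): print(toolxf(s,np.r_[m[:2],.122+.003]-s['tcp_pos'])*1000)
```

```text
[ 0.48730364 -0.00259558  0.133     ] [0.63207196 0.03339707 0.133     ] [0.5596878  0.01540074 0.133     ] 13.961931268250801 0.14917553037829878
-168.2962643423212
[ -6.67309254  -5.84509964 127.55265232]
[ -4.85720994  -9.24824145 127.55424226]
```

```bash
python3 -m pendant '[[[-6,-7,40],[0,0,-0.03],-1],[[-6,-7,75],[0,0,-0.03],-1],[[-6,-7,105],[0,0,-0.03],-1],[[-6,-7,126],[0,0,-0.03],-1],[[-6,-7,126],[0,0,-0.03],-1]]'
python3 - <<'E'
from h import *
s=arm.observe();cv2.imwrite("pics/w2.png",arm.read_camera("wrist"))
E
```

```text
time_s: 2.15
tcp_pos: [0.5551, 0.0183, 0.1236]
orientation: [-0.119, 0.993, 0.001, -0.004]
force: [-0.6, 0.5, -0.6]
gripper_width: 0.085
```

View pics/w2.png

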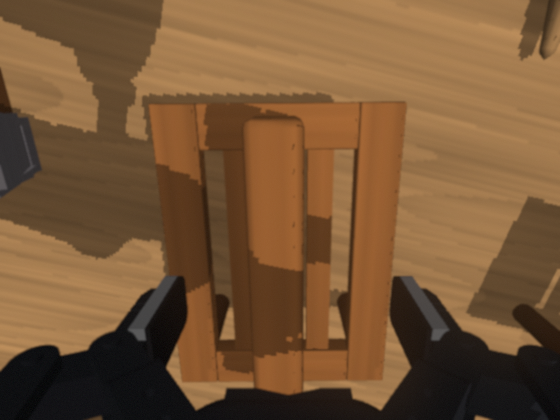

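The bar sits between the jaws about 4 mm off centre (column 277 against 289), with some lag still settling. I'll settle and then close.

```bash
python3 -m pendant '[[[0,0,0],[0,0,0],-1],[[0,0,0],[0,0,0],0.3],[[0,0,0],[0,0,0],1],[[0,0,0],[0,0,0],1],[[0,0,0],[0,0,0],1]]'
python3 -m pendant '[[[0,0,0],[0,0,0],1],[[0,0,0],[0,0,0],1],[[0,0,0],[0,0,0],1]]'
```

```text
time_s: 2.7
tcp_pos: [0.5589, 0.0163, 0.1278]
orientation: [-0.118, 0.993, -0.0, 0.0]
force: [1.0, 0.4, -0.4]
gripper_width: 0.028
time_s: 3.0
tcp_pos: [0.5589, 0.0161, 0.1276]
orientation: [-0.118, 0.993, -0.0, 0.0]
force: [-0.2, -1.1, 1.5]
gripper_width: 0.019
```

```bash
python3 -m pendant '[[[0,0,-15],[0,0,0],1],[[0,0,-35],[0,0,0],1],[[0,0,-60],[0,0,0],1],[[0,0,-80],[0,0,0],1],[[0,0,-90],[0,0,0],1]]'
python3 -m pendant '[[[0,0,0],[0,0,0],1],[[0,0,0],[0,0,0],1]]'
python3 - <<'E'
from h import *
s=arm.observe();cv2.imwrite("pics/w3.png",arm.read_camera("wrist"));cv2.imwrite("pics/s3.png",arm.read_camera("scene"))
np.save("w3.npy",np.r_[s['tcp_pos'],s['orientation']])
M=R.from_quat(s['orientation']).as_matrix();print(s['tcp_pos'],s['wrist_torque'],np.degrees(np.arctan2(M[1,0],M[0,0])))
t=np.r_[.502,-.2485,0]-s['tcp_pos'];print(toolxf(s,t))
E
```

```text
time_s: 3.5
tcp_pos: [0.5592, 0.0165, 0.2195]
orientation: [-0.118, 0.993, -0.0, 0.001]
force: [0.7, -0.1, -3.8]
gripper_width: 0.0191
time_s: 3.7
tcp_pos: [0.558, 0.0166, 0.2163]
orientation: [-0.118, 0.993, 0.0, -0.001]
force: [-0.1, 0.1, -4.3]
gripper_width: 0.0194
[0.55796348 0.01657902 0.21625505] [ 0.03431575  0.01548683 -0.04373173] -166.40604262809603
[ 0.11631334 -0.2446959   0.21624099]
```

View pics/w3.png

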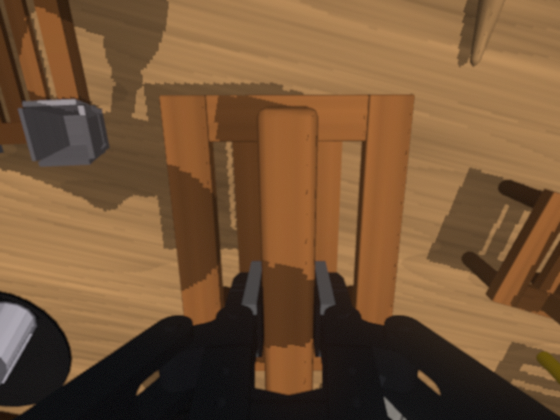

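View pics/s3.png

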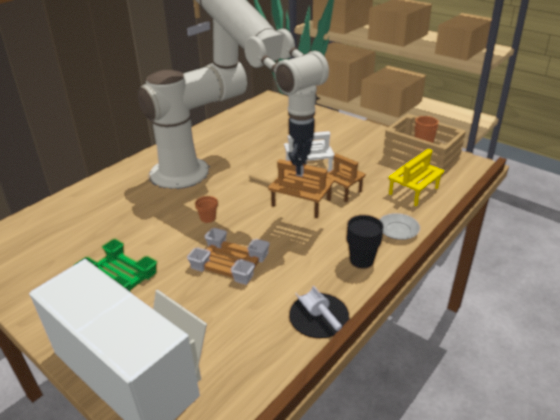

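The frame is lifted and level, hanging in the jaws. The bar's far end is at pixel (288,110). Next I'll find the bar centre relative to the TCP.

Run:
```python
from h import *
v=np.load("w3.npy");s=dict(tcp_pos=v[:3],orientation=v[3:])
zt=s['tcp_pos'][2]+.0054
a=onplane("wrist",(288,110),zt,s);print("bar far end in tool",toolxf(s,a-s['tcp_pos']))
# deck far edge, top of deck 61mm below bar top
for px in((162,96),(413,95)): print("deck corner",toolxf(s,onplane("wrist",px,zt-.061,s)-s['tcp_pos']))
```

```text
bar far end in tool [ 0.07440053 -0.00028414 -0.00526738]
deck corner [ 0.0783932  -0.06007183  0.05568557]
deck corner [0.07892187 0.05905799 0.05579471]
```

```bash
python3 -m pendant '[[[10,-20,0],[0,0,-0.01],1],[[26,-55,0],[0,0,-0.02],1],[[45,-93,0],[0,0,-0.03],1],[[64,-131,0],[0,0,-0.04],1],[[82,-168,0],[0,0,-0.047],1]]'
python3 -m pendant '[[[16,-33,0],[0,0,0],1],[[28,-58,0],[0,0,0],1],[[36,-72,0],[0,0,0],1],[[36,-74,0],[0,0,0],1],[[36,-74,0],[0,0,0],1]]'
python3 - <<'E'
from h import *
for n in("wrist","scene","top"):
    s=arm.observe();cv2.imwrite(f"pics/{n}4.png",arm.read_camera(n))
np.save("w4.npy",np.r_[s['tcp_pos'],s['orientation']])
M=R.from_quat(s['orientation']).as_matrix();print(s['tcp_pos'],np.degrees(np.arctan2(M[1,0],M[0,0])),s['qpos'],s['gripper_width'])
print(toolxf(s,np.r_[.4996,-.2492,.13]-s['tcp_pos']))
E
```

```text
time_s: 4.3
tcp_pos: [0.5173, -0.1673, 0.216]
orientation: [-0.142, 0.99, 0.001, -0.001]
force: [-0.2, -0.3, -4.5]
gripper_width: 0.0192
time_s: 4.8
tcp_pos: [0.5046, -0.2466, 0.2166]
orientation: [-0.142, 0.99, 0.001, -0.0]
force: [-0.2, 0.8, -4.6]
gripper_width: 0.0194
[ 0.50482423 -0.24591284  0.21688366] -163.6398170569038 [-6.68765716e-01  1.54235924e-01  1.67511820e+00  5.83763394e-04
  1.31339302e+00 -2.52524990e+00] 0.018875086139898217
[ 0.00592064 -0.00179272  0.08688268]
```

View pics/wrist4.png

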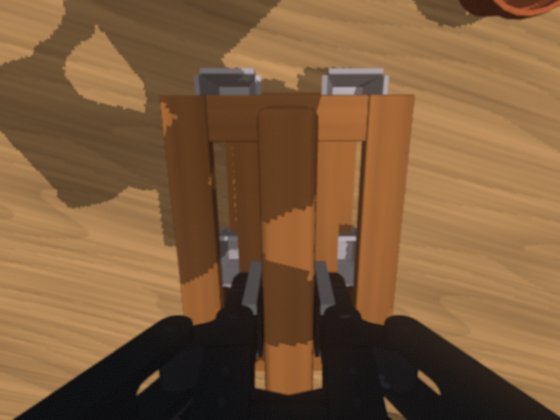

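View pics/scene4.png

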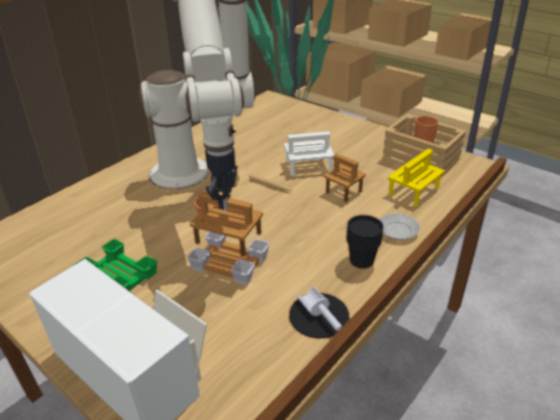

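View pics/top4.png

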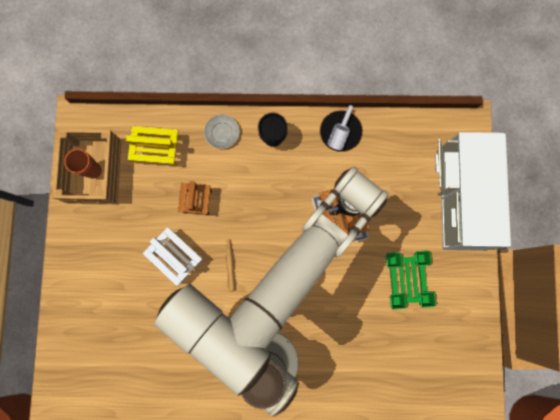

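The wrist view shows the two far cups, with outer mouth corners at (197,71), (260,71), (323,70) and (387,70). I'll use these to check the base centre independently.

Run:
```python
from h import *
v=np.load("w4.npy");s=dict(tcp_pos=v[:3],orientation=v[3:])
P=[toolxf(s,onplane("wrist",q,.044,s)-s['tcp_pos']) for q in((197,71),(260,71),(323,70),(387,70))]
P=np.array(P)*1000;print(P.round(1)); print("base centre in tool x,y:",P[:,0].mean()-97.5,P[:,1].mean())
print("bar centre -2.5,-0.3; so shift",P[:,0].mean()-97.5+2.5,P[:,1].mean()+.3)
```

```text
[[ 96.7 -70.7 172.8]
 [ 96.8 -22.  172.9]
 [ 97.6  26.8 172.9]
 [ 97.5  76.4 173. ]]
base centre in tool x,y: -0.3733472987478166 2.6135142820918276
bar centre -2.5,-0.3; so shift 2.1266527012521834 2.9135142820918274
```

```bash
python3 -m pendant '[[[4,1,8],[0,0,0],1],[[4,1,18],[0,0,0],1],[[4,1,28],[0,0,0],1],[[4,1,35],[0,0,0],1],[[4,1,37],[0,0,0],1]]'
python3 -m pendant '[[[0,0,0],[0,0,0],1]]'
python3 - <<'E'
from h import *
for n in("wrist","scene"):
    s=arm.observe();cv2.imwrite(f"pics/{n}5.png",arm.read_camera(n))
np.save("w5.npy",np.r_[s['tcp_pos'],s['orientation']])
i=cv2.imread("pics/scene5.png")[170:300,160:300]
cv2.imwrite("pics/s5c.png",cv2.resize(i,None,fx=4.5,fy=4.5,interpolation=cv2.INTER_CUBIC))
E
```

```text
time_s: 5.45
tcp_pos: [0.4998, -0.2469, 0.1786]
orientation: [-0.142, 0.99, 0.001, -0.001]
force: [0.4, 0.7, -3.7]
gripper_width: 0.0188
time_s: 5.55
tcp_pos: [0.5003, -0.2473, 0.1797]
orientation: [-0.142, 0.99, 0.0, -0.0]
force: [0.8, -0.1, -4.3]
gripper_width: 0.0188
```

View pics/wrist5.png

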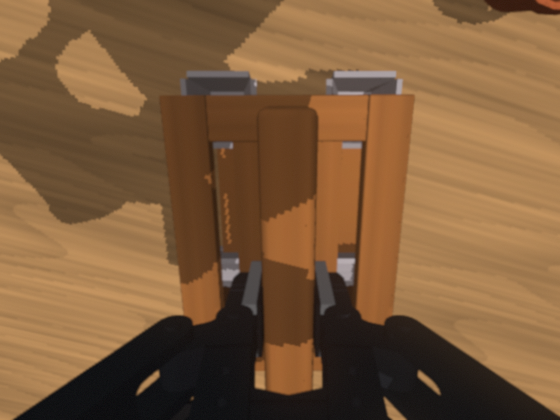

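View pics/s5c.png

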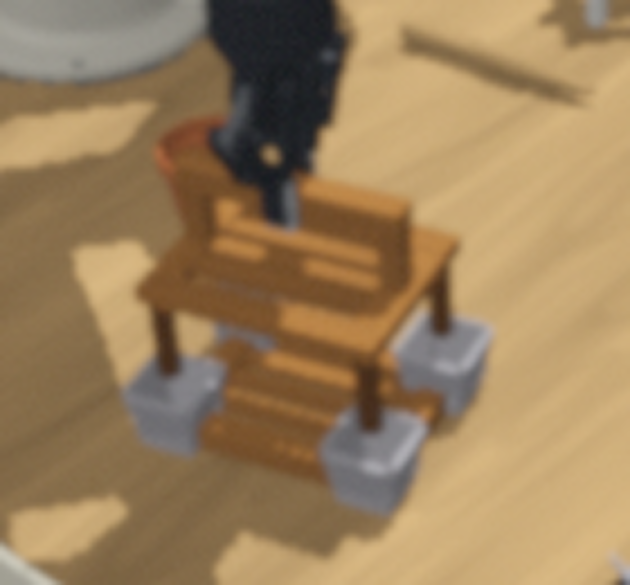

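The posts stand over the cup mouths. In the wrist view the cup centre line is at column 292, and the bar is at 288.

Run:
```python
from h import *
v=np.load("w5.npy");s=dict(tcp_pos=v[:3],orientation=v[3:])
P=[toolxf(s,onplane("wrist",q,.044,s)-s['tcp_pos']) for q in((183,73),(256,72.5),(328,72.5),(401,72))]
P=np.array(P)*1000;print(P.round(1));print("shift",P[:,0].mean()-97.5+2.5,P[:,1].mean()+.3)
print(toolxf(s,np.r_[.4996,-.2492,.1356]-s['tcp_pos'])*1000)
```

```text
[[ 93.1 -71.6 136.3]
 [ 93.6 -22.  136.3]
 [ 93.6  26.9 136.3]
 [ 93.8  76.4 136.3]]
shift -1.453424749547878 2.7125565153033575
[ 1.43492674 -1.30005727 44.67945352]
```

```bash
python3 -m pendant '[[[0,1,5],[0,0,0],1],[[0,1,11],[0,0,0],1],[[0,1,17],[0,0,0],1],[[0,1,23],[0,0,0],1],[[0,1,28],[0,0,0],1]]'
python3 -m pendant '[[[0,0,4],[0,0,0],1],[[0,0,7],[0,0,0],1],[[0,0,10],[0,0,0],1],[[0,0,12],[0,0,0],1],[[0,0,12],[0,0,0],1]]'
```

```text
time_s: 6.15
tcp_pos: [0.5, -0.2464, 0.1514]
orientation: [-0.142, 0.99, 0.0, -0.0]
force: [0.6, -0.8, -4.6]
gripper_width: 0.0192
time_s: 6.65
tcp_pos: [0.5001, -0.2464, 0.14]
orientation: [-0.142, 0.99, 0.0, -0.0]
force: [-0.4, -0.2, -4.4]
gripper_width: 0.0193
```

```bash
python3 -m pendant '[[[0,0,1],[0,0,0],1],[[0,0,2],[0,0,0],1],[[0,0,3],[0,0,0],1],[[0,0,3],[0,0,0],1]]'
python3 -m pendant '[[[0,0,1],[0,0,0],1],[[0,0,2],[0,0,0],1],[[0,0,2],[0,0,0],1]]'
```

```text
time_s: 7.05
tcp_pos: [0.5002, -0.2465, 0.1372]
orientation: [-0.142, 0.99, 0.0, -0.0]
force: [0.0, 0.3, -3.8]
gripper_width: 0.0189
time_s: 7.35
tcp_pos: [0.5003, -0.2467, 0.1356]
orientation: [-0.142, 0.99, -0.0, 0.0]
force: [-1.0, -0.9, -2.8]
gripper_width: 0.019
```

Contact is starting: the load has fallen from 4.5 N to 2.8 N at the expected height. I'll press slightly and check.

```bash
python3 -m pendant '[[[0,0,1],[0,0,0],1],[[0,0,2],[0,0,0],1],[[0,0,2],[0,0,0],1]]'
python3 - <<'E'
from h import *
cv2.imwrite("pics/w6.png",arm.read_camera("wrist"))
i=arm.read_camera("scene")[170:300,160:300]
cv2.imwrite("pics/s6c.png",cv2.resize(i,None,fx=4.5,fy=4.5,interpolation=cv2.INTER_CUBIC))
print(arm.observe()['wrist_torque'],arm.observe()['force'])
E
```

```text
time_s: 7.65
tcp_pos: [0.5005, -0.2472, 0.1353]
orientation: [-0.142, 0.99, -0.001, 0.0]
force: [-5.6, -0.4, 9.1]
gripper_width: 0.0188
[0.55720009 0.92444599 0.02615231] [-4.35014894 -0.39667527  9.42452767]
```

View pics/s6c.png

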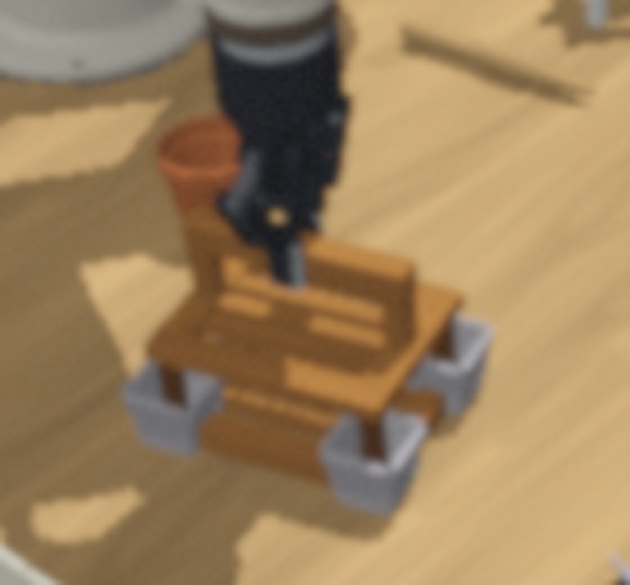

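All four posts are down in the cups and the TCP height (0.1353) matches the seated value. I'll ease off, open and retreat.

```bash
python3 -m pendant '[[[0,0,-2],[0,0,0],1],[[0,0,-2],[0,0,0],0.4],[[0,0,-2],[0,0,0],0],[[0,0,-2],[0,0,0],-0.5],[[0,0,-2],[0,0,0],-1]]'
python3 -m pendant '[[[0,0,0],[0,0,0],-1],[[0,0,0],[0,0,0],-1],[[0,0,0],[0,0,0],-1]]'
python3 -m pendant '[[[0,0,-20],[0,0,0],-1],[[0,0,-50],[0,0,0],-1],[[0,0,-85],[0,0,0],-1],[[0,0,-110],[0,0,0],-1],[[0,0,-120],[0,0,0],-1]]'
python3 -m pendant '[[[0,0,0],[0,0,0],-1],[[0,0,0],[0,0,0],-1]]'
python3 - <<'E'
from h import *
s=arm.observe();cv2.imwrite("pics/w7.png",arm.read_camera("wrist"))
i=arm.read_camera("scene");cv2.imwrite("pics/s7.png",i);i=i[170:300,160:300]
cv2.imwrite("pics/s7c.png",cv2.resize(i,None,fx=4.5,fy=4.5,interpolation=cv2.INTER_CUBIC))
np.save("w7.npy",np.r_[s['tcp_pos'],s['orientation']])
E
```

```text
time_s: 8.25
tcp_pos: [0.5004, -0.2465, 0.1353]
orientation: [-0.142, 0.99, -0.0, 0.0]
force: [0.1, -0.6, 0.4]
gripper_width: 0.0686
time_s: 8.55
tcp_pos: [0.5003, -0.2465, 0.1353]
orientation: [-0.142, 0.99, -0.0, 0.0]
force: [-0.3, 0.0, -0.3]
gripper_width: 0.0855
time_s: 9.05
tcp_pos: [0.5014, -0.2474, 0.2586]
orientation: [-0.142, 0.99, -0.002, 0.002]
force: [-0.3, -0.2, -0.4]
gripper_width: 0.0853
time_s: 9.25
tcp_pos: [0.4997, -0.2461, 0.2537]
orientation: [-0.142, 0.99, 0.001, -0.001]
force: [-0.1, -0.6, 0.0]
gripper_width: 0.0856
```

View pics/w7.png

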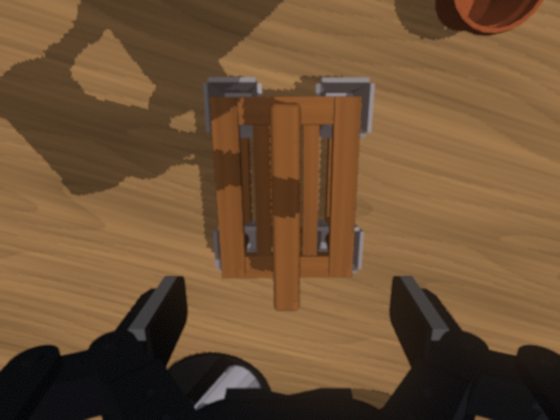

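View pics/s7c.png

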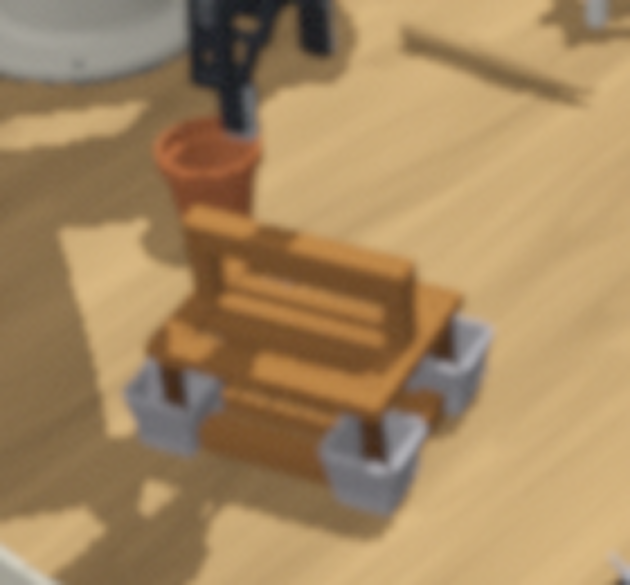

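The frame is standing released and level in all four cups. I'll check it by triangulating the bar ends from the wrist and scene views.

Run:
```python
from h import *
v=np.load("w7.npy");s=dict(tcp_pos=v[:3],orientation=v[3:])
d=lambda u,w:(160+u/4.5-.39,170+w/4.5-.39)
E=[]
for w,sc in(((286,103),(191,211)),((287,309),(412,266))):
    o1,a=ray("wrist",w,s);o2,b=ray("scene",d(*sc))
    t=np.linalg.lstsq(np.c_[a,-b],o2-o1,rcond=None)[0];p,q=o1+a*t[0],o2+b*t[1]
    print("tri",((p+q)/2).round(4),"gap",np.linalg.norm(p-q).round(4)); E.append(onplane("wrist",w,.141,s))
E=np.array(E);x=E[1]-E[0];print("bar",E.mean(0).round(4),np.degrees(np.arctan2(x[1],x[0])).round(1),np.linalg.norm(x).round(3))
P=np.array([onplane("wrist",q,.044,s) for q in((205,79),(375,79))]);print("cup far corners",P.round(4)); ax=np.array([.96,.281,0]);print("base centre(wrist)",P.mean(0)+ax*.0975)
```

```text
tri [ 0.4287 -0.2682  0.139 ] gap 0.0001
tri [ 0.5745 -0.225   0.1391] gap 0.0
bar [ 0.501  -0.2468  0.141 ] 16.5 0.151
cup far corners [[ 0.4311 -0.3419  0.044 ]
 [ 0.3891 -0.1986  0.044 ]]
base centre(wrist) [ 0.50370505 -0.24289258  0.044     ]
```

Run:
```python
from bench import arm
print(arm.hand_in(),arm.observe()['time_s'])
```

```text
the job is handed in; nothing more can be done
the job is handed in; nothing more can be done
```

The oblong frame stands released in the steel-cup base, with all four posts down in the cups. I handed the job in at about 9.4 s. I gripped it by the top bar, carried it over the base and lowered it until the load came off the wrist, then pressed lightly, opened the jaws and lifted clear.

**Last checks:**
- **Height:** the bar top triangulates to about 139 mm at both ends. That puts the bar centre at about 128 mm, inside the 123–137 mm range, and shows the bar level along its length.
- **Position:** the bar centre is at (0.501, -0.247), within about 2 mm of the base centre from the fixed cameras, (0.502, -0.2485).
- **Yaw:** the bar is at 16.5° and the base at about 16.3°.
- **Forces:** the force readout peaked at about 11 N during the light press and was near zero after release.

**What disagreed or was not checked:**
- The wrist camera put the base centre about 5 mm away from the bar centre, which does not match the fixed cameras. Both readings are well inside the 15 mm limit.
- A sideways force of about 5 N during the press suggests a post touched a cup wall. It went away on release, and the frame did not visibly move.
- I did not measure the small square frame again at the end. It looked unmoved in the pictures taken mid-carry, and the arm did not go near it after that.

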